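# Fetch the claw clip from the sloping dressing-table cabinet

### The arm

A 6-joint arm with a two-finger parallel gripper is mounted at the origin on the work surface. World frame = base frame: x ahead of the robot, y to its left, z up, the work surface at z = 0. Lengths are in mm, angles in rad, forces in N, time in s.
With the tool pointing down it reaches from about 300 to 775 mm from the base axis. Payload 14.6 kg.
Tool frame: the origin (TCP) lies midway between the tips of the shut fingers; the grasp point (between the pads) lies 19 mm behind it; z points along the fingers, y is the line along which they close (so a half turn about z gives the same grasp; the last joint's range is limited). The gripper opens to 94 mm and grips with 3 to 60 N. Pads are 16 mm wide; open, the fingers measure 119 mm over their backs; the gripper's body (75 mm by 177 mm) begins 78 mm behind the grasp point.
Start: joints at [1.072, 0.3, 1.521, -0, 1.321, -0.067], TCP at [230.175, 499.509, 205.446] pointing down, gripper open.
Joint ranges: [-3.03, 3.03], [-0.79, 2.21], [0.23, 2.52], [-1.04, 4.18], [0, 3.07], [-2.55, 2.55]. Speed limits (rad/s): [2.22, 2.22, 2.57, 3.14, 3.14, 3.14].

### API

Orientations are given as [roll, pitch, yaw] about the fixed x, y, z axes, in that order (R = Rz(yaw) Ry(pitch) Rx(roll)).
In Python, from cell import manip, camera gives the robot as it stands.
- The arm moves only by the tool move_arm, never from a script. Its arguments are lists of equal length, an entry for each row: "dp": the shift along the world's x, y, z in mm, a list of three; "rotation": the turn, a rotation vector about the world's x, y, z in rad, a list of three; "hand": the opening, from 0 (shut) to 1 (fully open). A call has 1 to 10 rows; each row shifts and turns the commanded pose from where the row before left it; what a row does not reach is not made up. A row lasts 1/8 s, in which the tool goes at most 62.5 mm and 10.7 degrees, less where a joint would pass 70% of its speed; a pose out of reach is approached as far as the arm can. A call with a gripper value outside its range is refused whole. The fingers move at their own pace and stop on an object; "newtons" is the grip in N (left out, the last holds). Time passes only in rows, so rows that do not move let the fingers close. It gives the time, the measured TCP pose, the force, the opening and the grip force at its end, in the units of the state.
- manip.read_state(): the state, without advancing time (a new reading comes with each control period).
- camera(name): name is "scene" or "top"; returns a dict with "image" (420x560x3 uint8, red, green, blue), "fx", "fy", "cx", "cy" (pixels), "k1" (the pictures are not rectified: a ray, as slopes to the right and down, at radius r is drawn at 1 + k1 r^2 times it, then the intrinsics apply), "R" (3x3) and "t" (3): a world point X has camera coordinates R X + t. Camera axes: x right, y down, z forward; pixel columns grow to the right and rows downward; lengths in mm; the calibration is good to about 2 mm. A picture is of the moment at which its call begins. There is no depth.
- manip.sign_off(): hands the job in; it is judged then, once.
The state is a dict: "clock": time; "joints": joint angles; "qd": joint speeds; "effort": joint torques, N m; "eef_pos": TCP position; "eef_rot": TCP orientation; "wrist_force": force on the tool from outside, world axes, zero at the start; "moment": the same for the moment, N m; "finger_gap": finger opening in mm; "finger_force": force on a finger pad.
Only numpy, scipy, OpenCV 4.12 (cv2) and the standard library are available. Lean on these libraries where they do the work, as an engineer would, in place of code of your own. Each camera call takes 0.05 s, during which the arm holds its last target. There are 200 camera calls.

### The job

Slide fully open the clear door that covers the grey claw clip in the little sloping cabinet, reach down into that bin and lift the clip out, and set it down gently, standing on its teeth, in the empty half of the wooden tray. Leave the round compact in its bin and disturb none of the other things on the dressing table.

Things in the scene. Friction and masses are not known exactly. Their poses are not given: they have to be found in the camera images.
- cabinet: Dark wooden mini cabinet, fixed, 174 x 362 x 158 mm. Origin: on the table, 120 mm below the centre of its sloping face; x to its back (away from the robot at yaw 0), y left, z up. The face tilts 30 degrees to the front: up-slope is (cos30, 0, sin30), 'out' is (-sin30, 0, cos30). Door tracks along y, 12 mm high over the face, 67 mm up- and down-slope of its centre. Level top behind it.
- bin_left (a point): Centre of the left bin's mouth, in the plane of the face, 96 mm left of the face centre; axes as the cabinet's. The bin sinks square to the face, 88 mm deep along minus 'out', floor parallel to the face, 90 mm up-slope all the way. The first 24 mm are 130 mm wide (y), then a step narrows it to a well 82 mm wide. Wide open fingers do not fit the well; shut ones do, to open a little by the clip.
- bin_right (a point): Centre of the right bin's mouth, 96 mm right of the face centre; otherwise the same as the left bin. Going straight down, a gripper strikes the upper part of the face before it is deep enough in either bin: reach in along the bin.
- door_left (a joint): Clear plastic sliding door over the left (+y) bin: 0 shut, 0.143 m fully open; grows as the door slides along the face towards minus y of the cabinet, over the other bin. Friction about 1.5 N; stays where left; starts 0 to 15 mm open. Panel 126 mm up-slope x 168 mm along y, 4 mm thick, its outer surface 6 mm above the face.
- door_right (a joint): The same for the right (-y) bin: 0 shut, 0.143 m fully open; it grows as the door slides towards plus y of the cabinet, above the left door. Its outer surface is 12 mm above the face.
- door_left_tab (a point): Centre of the top edge of the left door's white tab: a fin 10 mm thick (cabinet y), 60 mm long (up-slope), rising 26 mm above the door's surface, its top 32 mm above the face. It sits near the door's outer end, 161 mm left of the cabinet's middle when shut, and moves with the door. Axes: x up-slope, y cabinet y, z out of the face.
- door_right_tab (a point): The same for the right door: tab 161 mm right of the cabinet's middle when shut, top 32 mm above the face, standing 20 mm above its door's surface.
- claw_clip: Grey rigid claw clip, 76 mm long (x), 26 wide (y), 52 high (z), about 45 g: two flat side plates, 26 mm apart outside, from 18 to 50 mm above the tooth tips, teeth below. Origin: centre of its underside, at the tooth tips; z up out of its back. Starts in either bin, standing on the bin floor, z along 'out', length up-slope, low end by the low wall, within 3 mm of the bin's middle in y.
- tray: Light wooden tray, fixed, 250 mm (x) x 130 mm (y) x 20 mm high, walls and floor 5 mm thick. Origin: centre of its underside. A divider across its middle, as high as the walls, parts it into two halves: -x (nearer the robot) is empty, +x holds the bangles. Each half is 117 x 120 mm inside, its centre 61 mm from the tray's centre along x.
- compact: Round grey powder compact, 70 mm across, 28 mm high, in the other bin. Origin: centre of underside.
- bangles: Stack of orange glass bangles, 69 mm across, 28 mm high, in the far half of the tray. Origin: centre of underside.
- jar: White ceramic jar with screw lid, 72 mm across, 85 mm high, between cabinet, tray and robot. Origin: centre of underside.
- perfume: Amber perfume bottle, 44 mm across, 105 mm high, left of the cabinet. Origin: centre of underside.
- hairbrush: Wooden hairbrush, 200 mm long, lying in front of the cabinet. Origin: centre of underside.
- cream_tin: Aluminium tin, 68 mm across, 45 mm high, front left. Origin: centre of underside.
- mirror: Small round aluminium mirror on a foot, about 170 mm high, right of the tray. Origin: centre of underside.

How it is judged:
By the outcome, as a careful person would: the job done as asked, in the order asked, and still so for the second after the job is handed in, with the robot touching nothing.
It also fails if it takes over 51 s, if anything falls off the work surface, if the arm or the gripper's body presses on something with over 40 N, if the wrist force passes 120 N, or if a joint passes its speed limit or range.

## Working session

There is one attempt and no reset: what is moved stays moved. The work goes in short steps, Python scripts to look and compute and a tool call to move; the robot and the scene stay as the last step left them, time stands still between calls to the robot, and variables do not carry over. Pictures are saved under pics/ and viewed, at most 10 in all, crops included, and the job is handed in when it is done.

Besides the shell and the picture viewer there is one more tool, called after "Emit:" as a command line: name --argument value ..., lists and objects as JSON in quotes. move_arm: Moves the arm, as the interface text tells. Its arguments: {"type":"object","properties":{"dp":{"type":"array","items":{"type":"array","items":{"type":"number"}}},"rotation":{"type":"array","items":{"type":"array","items":{"type":"number"}}},"hand":{"type":"array","items":{"type":"number"}},"newtons":{"type":"number"}},"required":["dp","rotation","hand"]}

```bash
mkdir -p pics; ls
python3 - <<'E'
from cell import manip,camera
import cv2,numpy as np,pickle
d={}
for n in("scene","top"):
    c=camera(n); d[n]=c
    cv2.imwrite(f"pics/{n}0.png",c["image"][:,:,::-1])
    print(n,c["fx"],c["cx"],c["cy"],c["k1"],(-c["R"].T@c["t"]).round(),c["R"].round(3).tolist())
pickle.dump(d,open("d0.pkl","wb"))
print(manip.read_state())
E
```

```text
pics
scene 459.8437733971845 276.93246828216905 206.4933328751809 -0.14777389513166206 [1253. -174. 1049.] [[0.2, 0.98, -0.017], [0.754, -0.165, -0.636], [-0.626, 0.114, -0.771]]
top 461.3791285267896 281.61821922462315 215.8289584012506 -0.15503029027821527 [ 370.  -39. 1389.] [[0.007, -1.0, 0.011], [-0.994, -0.009, -0.112], [0.112, -0.01, -0.994]]
{'clock': 0.1, 'joints': array([ 1.07236181e+00,  3.00412520e-01,  1.52148064e+00, -3.19974509e-05,
        1.32071699e+00, -6.65718103e-02]), 'qd': array([ 0.00158343, -0.00365954, -0.00398033,  0.0010339 ,  0.001282  ,
        0.0006356 ]), 'effort': array([ 6.10006646e-04, -5.32640147e+01, -3.53281975e+01,  7.09775789e-02,
        2.34594400e-02, -7.25219735e-06]), 'eef_pos': array([230.0981244 , 499.30678295, 204.96095729]), 'eef_rot': array([-3.14057535e+00, -3.67611362e-05,  2.70973787e+00]), 'wrist_force': array([ 0.15938704,  0.378423  , -0.61582694]), 'moment': array([ 0.00171341,  0.02936513, -0.05444719]), 'finger_force': 0.0, 'finger_gap': 93.96734141307925}
```

View pics/scene0.png

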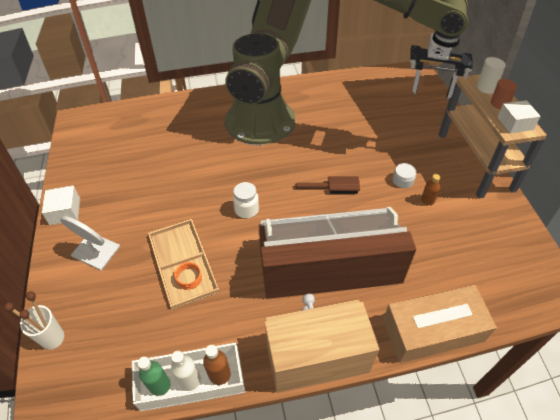

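View pics/top0.png

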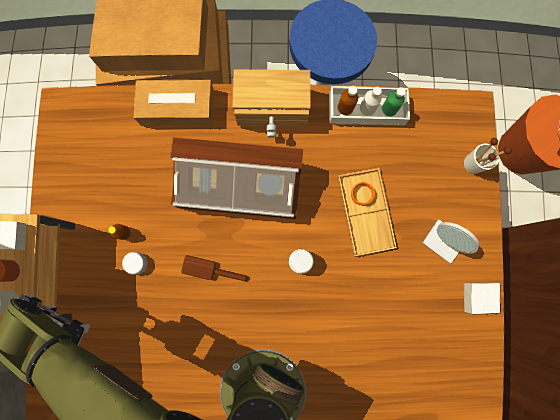

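The top view shows the grey clip in the left bin near (205,178) and the compact in the right bin near (270,185). The white tabs are at about (177,188) and (292,198), and the tray's empty half is near (373,233).

```bash
cat > h.py <<'E'
import numpy as np,cv2
def ray(c,uv):
    K=np.array([[c["fx"],0,c["cx"]],[0,c["fy"],c["cy"]],[0,0,1.]])
    p=cv2.undistortPoints(np.array([[uv]],float),K,np.array([c["k1"],0,0,0.]))[0,0]
    R=np.array(c["R"]);return -R.T@c["t"],R.T@np.array([*p,1])
def onz(c,uv,z):
    o,d=ray(c,uv);return o+d*(z-o[2])/d[2]
def proj(c,X):
    K=np.array([[c["fx"],0,c["cx"]],[0,c["fy"],c["cy"]],[0,0,1.]])
    return cv2.projectPoints(np.array(X,float).reshape(-1,1,3),cv2.Rodrigues(np.array(c["R"]))[0],np.array(c["t"],float),K,np.array([c["k1"],0,0,0.]))[0][:,0]
E
python3 - <<'E'
import pickle,cv2
from h import *
d=pickle.load(open("d0.pkl","rb"))
a=d["top"]["image"][125:270,160:320,::-1]; a=cv2.resize(a,None,fx=5,fy=4.1,interpolation=cv2.INTER_CUBIC)
a=cv2.resize(d["top"]["image"][130:230,160:310,::-1],None,fx=5.3,fy=5.3,interpolation=cv2.INTER_CUBIC)
cv2.imwrite("pics/topc.png",a)
for n in d:
    im=d[n]["image"]; hsv=cv2.cvtColor(im,cv2.COLOR_RGB2HSV)
    m=((hsv[...,1]<50)&(hsv[...,2]>190)).astype(np.uint8)
    k,_,st,ce=cv2.connectedComponentsWithStats(m)
    for i in range(1,k):
        x,y,w,h,A=st[i]
        if 12<A<1500 and ((n=="top" and 100<x<330 and 130<y<290) or (n=="scene" and 220<x<420 and 160<y<260)):print(n,st[i],ce[i].round(1),onz(d[n],ce[i],148).round(0))
b=cv2.resize(d["scene"]["image"][195:295,250:420,::-1],None,fx=4.7,fy=4.7,interpolation=cv2.INTER_CUBIC)
cv2.imwrite("pics/scc.png",b)
E
```

```text
scene [396 163  20  18 252] [405.9 171. ] [474. 328. 148.]
scene [234 182  24  36 503] [247.4 196.8] [ 473. -109.  148.]
scene [388 207   9  18  53] [393.6 215.7] [613. 239. 148.]
scene [262 208 125  28 394] [322.2 216.9] [579.  62. 148.]
scene [265 227 142  19 611] [334.8 236.3] [643.  77. 148.]
top [267 132   7   4  22] [269.5 133.4] [740. -16. 148.]
top [172 158 126  14 333] [233.6 164.1] [652.  82. 148.]
top [174 174   3  21  60] [175.  183.8] [596. 243. 148.]
top [288 185   4  20  61] [289.5 194.5] [569. -72. 148.]
top [173 202 121  15 256] [232.7 209.2] [527.  82. 148.]
top [289 249  24  24 435] [300.3 260.8] [ 389. -102.  148.]
top [122 253  21  21 339] [132.3 262.7] [378. 354. 148.]
```

View pics/topc.png

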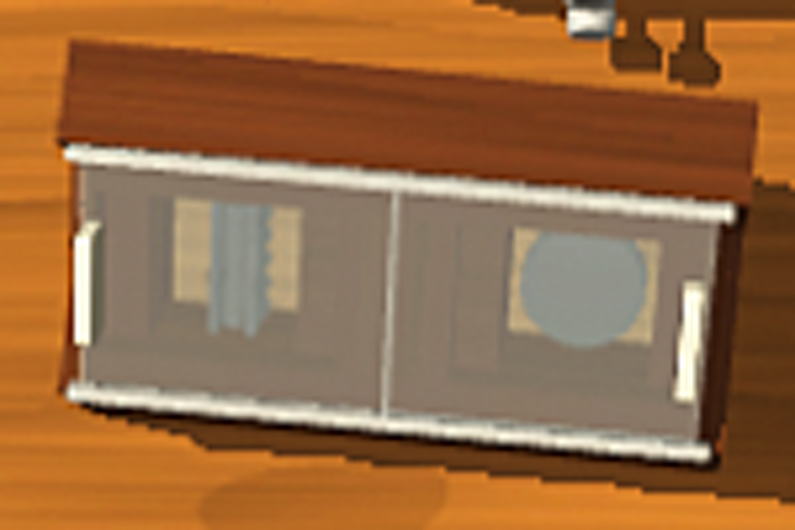

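View pics/scc.png

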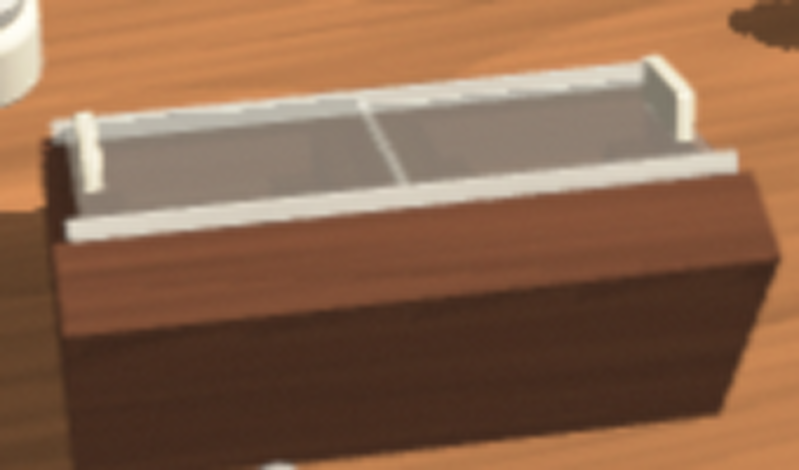

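The crops show the clip in the left well, its length up-slope, at crop x≈240. The left tab's top is at crop (84,288), and the track ends are clear.

```bash
cat > fit.py <<'E'
import pickle
from h import *
d=pickle.load(open("d0.pkl","rb"));T=d["top"];S=d["scene"]
f=lambda u,v:(160+(u+.5)/5.3-.5,130+(v+.5)/5.3-.5)
g=lambda u,v:(250+(u+.5)/4.7-.5,195+(v+.5)/4.7-.5)
zu,zl=163.9,96.9
ul,ur,ll,lr=[onz(T,f(*p),z) for p,z in(((68,153),zu),((735,213),zu),((68,393),zl),((717,455),zl))]
print(ul,ur,ll,lr,np.linalg.norm(ul-ur),np.linalg.norm(ll-lr))
def yaw(a,b):
    e=(a-b)[:2];return np.arctan2(-e[0],e[1])
y=(yaw(ul,ur)+yaw(ll,lr))/2
ex=np.array([np.cos(y),np.sin(y)])
mu=((ul+ur)/2)[:2]-52*ex; ml=((ll+lr)/2)[:2]+64*ex
print("yaw",yaw(ul,ur),yaw(ll,lr),"c",mu,ml)
su,sr=[onz(S,g(*p),zu) for p in((738,160),(67,230))]
print("scene",yaw(su,sr),((su+sr)/2)[:2]-52*ex,np.linalg.norm(su-sr))
E
cat >> fit.py <<'E'
c=(mu+ml)/2; C=np.array([*c,0])
M=np.array([[np.cos(y),-np.sin(y),0],[np.sin(y),np.cos(y),0],[0,0,1]])
loc=lambda X:M.T@(X-C)
print("tabL",loc(onz(T,f(84,288),147.7)),"tabR",loc(onz(T,f(689,340),147.7)))
print("tabs scene",loc(onz(S,g(672,95),147.7)),loc(onz(S,g(87,148),147.7)))
# clip: back top at 52 above floor => out=-36
print("clip",loc(onz(T,f(240,268),120-31)))
# tray corners (top 20mm)
im=T["image"];h=cv2.cvtColor(im,cv2.COLOR_RGB2HSV)
w=im[160:265,330:410].reshape(-1,3)
print(im[235,372],im[240,340],im[200,350])
m=((im[...,0]>185)&(im[...,1]>140)).astype(np.uint8);m[:160]=0;m[265:]=0;m[:,:335]=0;m[:,402:]=0
cn=max(cv2.findContours(cv2.morphologyEx(m,cv2.MORPH_CLOSE,np.ones((7,7))),0,2)[0],key=cv2.contourArea)
r=cv2.minAreaRect(cn);bx=cv2.boxPoints(r);print(r,bx.tolist())
P=np.array([onz(T,b,20) for b in bx]);print(P.round(1),P.mean(0))
E
python3 fit.py
```

```text
[663.61927842 249.04207434 163.9       ] [634.2121991  -95.02878306 163.9       ] [547.74699623 259.53625308  96.9       ] [517.24237164 -88.88191796  96.9       ] 345.3252542595534 349.7509886058821
yaw -0.08526088935315151 -0.08732908084655307 c [597.10923607  81.48841754] [596.2565334   79.81114061]
scene -0.0897362134778637 [602.10515765  80.95464936] 346.04486913080603
tabL [-14.74568307 160.12679455 147.7       ] tabR [ -12.55916149 -154.58534795  147.7       ]
tabs scene [ -0.16064548 157.62948299 147.7       ] [  -5.19408821 -156.34966405  147.7       ]
clip [13.45041635 90.41505736 89.        ]
[247 201 100] [201 118  39] [242 191  94]
((367.0192565917969, 211.09613037109375), (82.56488800048828, 42.753318786621094), 78.69007110595703) [[337.9615478515625, 174.80767822265625], [379.8846435546875, 166.42306518554688], [396.07696533203125, 247.38458251953125], [354.15386962890625, 255.76919555664062]]
[[ 651.1 -222.1   20. ]
 [ 679.1 -351.6   20. ]
 [ 432.1 -396.7   20. ]
 [ 406.7 -269.1   20. ]] [ 542.23685698 -309.901523     20.        ]
```

```bash
cat > g.py <<'E'
import numpy as np
from scipy.spatial.transform import Rotation as Ro
C=np.array([598,81,0.]);yw=-.087
M=Ro.from_euler("z",yw).as_matrix();s,c=.5,3**.5/2
UP=M@[c,0,s];Y=M@[0,1,0];OUT=M@[-s,0,c]
P=lambda u,y,o:C+[0,0,120]+u*UP+y*Y+o*OUT
Rt=np.column_stack([np.cross(Y,-OUT),Y,-OUT])
Rd=np.column_stack([np.cross(Y,[0,0,-1]),Y,[0,0,-1]])
def cur(st):return np.array(st["eef_pos"]),Ro.from_euler("xyz",st["eef_rot"]).as_matrix()
rv=lambda A,B:Ro.from_matrix(B@A.T).as_rotvec()
E
python3 - <<'E'
from g import *
from h import *
import pickle
from cell import manip
d=pickle.load(open("d0.pkl","rb"));T=d["top"];S=d["scene"]
p,R=cur(manip.read_state());print("y",R[:,1],"rot",rv(R,Rt).round(3))
for n,a in(("pre",(0,194,80)),("down",(0,194,18)),("end",(0,35,18)),("bin",(-7,96,-60))):print(n,P(*a).round(1))
print("up",UP,"Y",Y,"OUT",OUT)
print("mirror",onz(T,(440,240),5),onz(T,(460,238),110),"scene foot",onz(S,(95,250),5),onz(S,(82,230),110))
E
```

```text
y [ 0.41855577  0.90819053 -0.0010173 ] rot [-0.134 -0.509  0.337]
pre [575.  277.7 189.3]
down [605.9 275.  135.6]
end [592.1 116.6 135.6]
bin [630.2 174.6  64.5]
up [ 0.86275   -0.0752492  0.5      ] Y [0.08689029 0.99621789 0.        ] OUT [-0.49810894  0.04344515  0.8660254 ]
mirror [ 455.63268395 -539.58028656    5.        ] [ 454.99837984 -561.60181912  110.        ] scene foot [ 452.02983271 -553.24801912    5.        ] [ 459.93193828 -553.77519581  110.        ]
```

Emit:
move_arm --dp '[[43, -28, 5], [43, -28, 5], [43, -28, 0], [43, -28, 0], [43, -28, 0], [43, -28, -5], [43, -28, -10], [44, -26, -11], [0, 0, 0]]' --rotation '[[-0.017, -0.064, 0.042], [-0.017, -0.064, 0.042], [-0.017, -0.064, 0.042], [-0.017, -0.064, 0.042], [-0.017, -0.064, 0.042], [-0.017, -0.064, 0.042], [-0.016, -0.063, 0.042], [-0.016, -0.062, 0.043], [0, 0, 0]]' --hand '[0, 0, 0, 0, 0, 0, 0, 0, 0]' --newtons 12

```text
clock: 1.23
eef_pos: [576.0, 275.2, 187.5]
eef_rot: [-3.141, 0.522, 3.053]
wrist_force: [0.2, -0.3, 0.2]
finger_gap: 7.8
finger_force: 0.0
```

Run:
```python
from g import *
from cell import manip,camera
import cv2,pickle
s=manip.read_state();p,R=cur(s);print(s["clock"],s["joints"].round(2),s["wrist_force"].round(1),s["finger_gap"])
print("d",(P(0,194,18)-p).round(1),rv(R,Rt).round(3))
a=camera("top");b=camera("scene")
A=cv2.resize(a["image"][130:230,140:310,::-1],None,fx=4.6,fy=4.6,interpolation=2)[:460]
B=cv2.resize(b["image"][170:300,250:440,::-1],None,fx=4.2,fy=4.2,interpolation=2)
cv2.imwrite("pics/b1.png",B)
pickle.dump({"top":a,"scene":b},open("d1.pkl","wb"))
```

```text
1.225 [ 0.51  0.3   1.65 -0.41  0.79 -0.74] [ 0.2 -0.3  0.2] 7.753217514599062
d [ 29.8  -0.2 -51.9] [ 0.    -0.001  0.002]
```

View pics/b1.png

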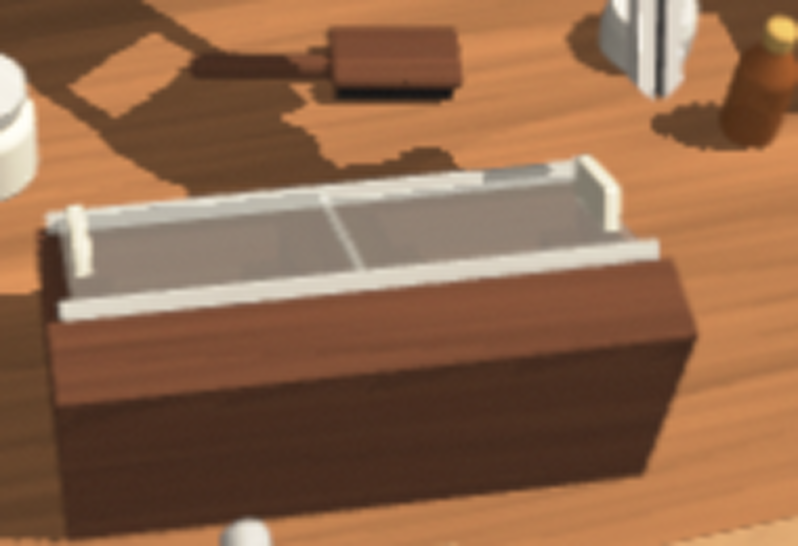

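The shut fingertips hang at crop (658,95), outside and above the left tab at (600,190). Nothing has moved, so I'll go down beside the tab.

Emit:
move_arm --dp '[[10, 0, -17], [10, 0, -17], [10, 0, -17], [0, 0, 0]]' --rotation '[[0, 0, 0], [0, 0, 0], [0, 0, 0], [0, 0, 0]]' --hand '[0, 0, 0, 0]'

```text
clock: 1.82
eef_pos: [604.7, 277.7, 136.3]
eef_rot: [3.141, 0.521, 3.055]
wrist_force: [-1.2, 0.0, -0.0]
finger_gap: 0.3
finger_force: 0.0
```

Run:
```python
from g import *
from cell import manip,camera
import cv2
s=manip.read_state();p,R=cur(s);print(s["clock"],s["wrist_force"].round(1),s["finger_gap"])
q=p-P(0,0,0);print("u,y,o",[round(float(q@v),1) for v in(UP,Y,OUT)])
```

```text
1.825 [-1.2  0.  -0. ] 0.33711658070283795
u,y,o [-0.9, 196.6, 19.3]
```

Emit:
move_arm --dp '[[-1, -9, 0], [-1.6, -18, 0], [-1.7, -20, 0], [-1.7, -20, 0], [-1.7, -20, 0], [-1.7, -20, 0], [-1.7, -20, 0], [-1.3, -15, 0], [-0.7, -8, 0], [0, 0, 0]]' --rotation '[[0, 0, 0], [0, 0, 0], [0, 0, 0], [0, 0, 0], [0, 0, 0], [0, 0, 0], [0, 0, 0], [0, 0, 0], [0, 0, 0], [0, 0, 0]]' --hand '[0, 0, 0, 0, 0, 0, 0, 0, 0, 0]'

```text
clock: 3.08
eef_pos: [592.0, 126.8, 138.9]
eef_rot: [3.14, 0.525, 3.053]
wrist_force: [-0.1, 1.2, -0.0]
finger_gap: 0.1
finger_force: 0.0
```

Emit:
move_arm --dp '[[-0.4, -4, 0], [-0.3, -3, 0], [0, 0, 0]]' --rotation '[[0, 0, 0], [0, 0, 0], [0, 0, 0]]' --hand '[0, 0, 0]'

```text
clock: 3.45
eef_pos: [591.3, 120.5, 138.4]
eef_rot: [3.14, 0.524, 3.054]
wrist_force: [-0.1, -0.3, 0.2]
finger_gap: 0.3
finger_force: 0.0
```

Emit:
move_arm --dp '[[-0.2, -2, 0], [-0.2, -2, 0], [0, 0, 0]]' --rotation '[[0, 0, 0], [0, 0, 0], [0, 0, 0]]' --hand '[0, 0, 0]'

```text
clock: 3.82
eef_pos: [591.0, 117.1, 138.4]
eef_rot: [3.139, 0.524, 3.054]
wrist_force: [1.8, 7.6, -0.9]
finger_gap: 0.4
finger_force: 3.6
```

Emit:
move_arm --dp '[[-0.2, -2, 0], [0, 0, 0]]' --rotation '[[0, 0, 0], [0, 0, 0]]' --hand '[0, 0]'

```text
clock: 4.08
eef_pos: [591.0, 116.8, 138.6]
eef_rot: [3.136, 0.525, 3.054]
wrist_force: [2.9, 21.8, -2.7]
finger_gap: 0.5
finger_force: 10.8
```

Emit:
move_arm --dp '[[-0.2, -2, 0], [0, 0, 0]]' --rotation '[[0, 0, 0], [0, 0, 0]]' --hand '[0, 0]'

```text
clock: 4.32
eef_pos: [591.0, 116.5, 138.7]
eef_rot: [3.133, 0.526, 3.054]
wrist_force: [4.5, 35.7, -4.8]
finger_gap: 0.5
finger_force: 18.1
```

Run:
```python
from g import *
from cell import manip,camera
import cv2
s=manip.read_state();p,R=cur(s)
q=p-P(0,0,0);print("u,y,o",[round(float(q@v),1) for v in(UP,Y,OUT)])
a=camera("top");b=camera("scene")
A=cv2.resize(a["image"][120:230,150:310,::-1],None,fx=2.5,fy=2.5,interpolation=2)
B=cv2.resize(b["image"][160:270,250:410,::-1],None,fx=2.5,fy=2.5,interpolation=2)
cv2.imwrite("pics/b2.png",np.hstack([A,B]))
```

```text
u,y,o [0.6, 34.8, 21.3]
```

View pics/b2.png

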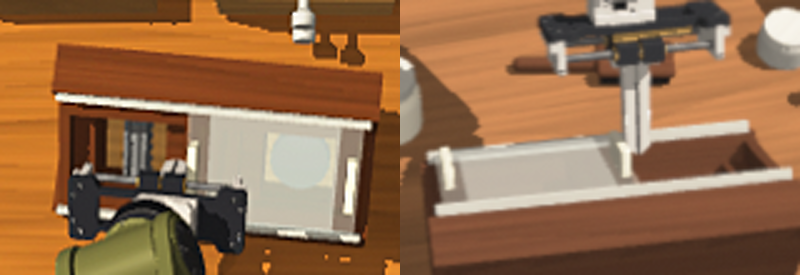

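The left door is against its stop: the tab is at (192,160) in the left panel, and the force rose with TCP y at 34.8 as predicted. The clip is bare at about (138,145). Next I'll back off, lift and measure the clip's y.

Emit:
move_arm --dp '[[0.5, 6, 0], [0.5, 6, 0], [-20, 1.7, 34.6], [-20, 1.7, 34.6], [0, 0, 0]]' --rotation '[[0, 0, 0], [0, 0, 0], [0, 0, 0], [0, 0, 0], [0, 0, 0]]' --hand '[0, 0, 0, 0.2, 0.47]'

```text
clock: 5.05
eef_pos: [551.8, 128.0, 210.4]
eef_rot: [3.138, 0.528, 3.053]
wrist_force: [0.4, -0.2, -1.0]
finger_gap: 17.2
finger_force: 0.0
```

Run:
```python
from g import *
from h import *
from cell import manip,camera
import cv2
s=manip.read_state();p,R=cur(s);print(s["clock"],s["finger_gap"],s["wrist_force"].round(1),rv(R,Rt).round(3))
q=p-P(0,0,0);print("u,y,o",[round(float(q@v),1) for v in(UP,Y,OUT)])
a=camera("top");im=a["image"]
B=cv2.resize(im[140:220,165:245,::-1],None,fx=7,fy=7,interpolation=2);cv2.imwrite("pics/b3.png",B)
for u in(-40,25):
  for y in(83,96,109):print(u,y,((proj(a,P(u,y,-38))[0]-[165,140]+.5)*7).round(0))
```

```text
5.05 17.232857465672563 [ 0.4 -0.2 -1. ] [-0.002  0.005 -0.   ]
u,y,o [1.8, 42.9, 103.3]
-40 83 [300. 361.]
-40 96 [269. 359.]
-40 109 [238. 356.]
25 83 [304. 213.]
25 96 [272. 210.]
25 109 [241. 207.]
```

View pics/b3.png

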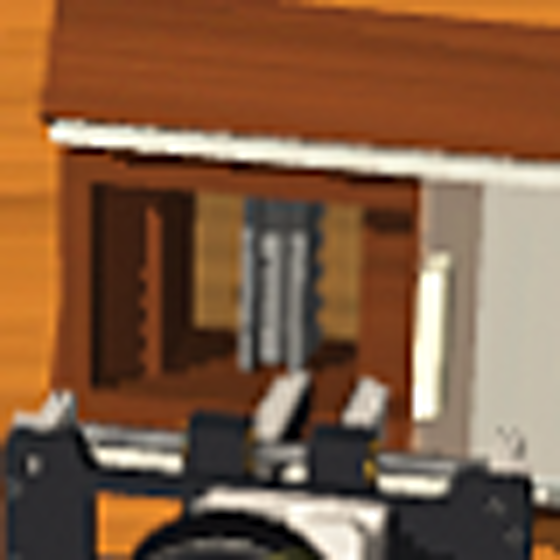

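The clip's plates span crop x 240–308, so its centre is at y≈95 in the bin, with its low end at the low wall. Next: line up, with the fingers opened to about 44 mm.

Emit:
move_arm --dp '[[-0.8, 17.5, -1], [-0.8, 17.5, -1], [-0.8, 17.5, -2], [11.5, -1, -20], [11.5, -1, -20], [11.9, -1, -20.6], [0, 0, 0]]' --rotation '[[0, 0, 0], [0, 0, 0], [0, 0, 0], [0, 0, 0], [0, 0, 0], [0, -0.005, 0], [0, 0, 0]]' --hand '[0.47, 0.47, 0.47, 0.47, 0.47, 0.47, 0.47]'

```text
clock: 5.98
eef_pos: [583.6, 176.7, 140.0]
eef_rot: [3.141, 0.525, 3.054]
wrist_force: [0.2, 0.5, 0.7]
finger_gap: 44.5
finger_force: 0.0
```

```bash
cat > st.py <<'E'
from g import *
from cell import manip
s=manip.read_state();p,R=cur(s);print(s["clock"],s["finger_gap"],s["wrist_force"].round(1),s["joints"].round(2),rv(R,Rt).round(3))
q=p-P(0,0,0);print("u,y,o",[round(float(q@v),1) for v in(UP,Y,OUT)],"to grasp",(P(-6,95,-60)-p).round(1))
E
python3 st.py
python3 - <<'E'
from cell import camera
import cv2
b=camera("scene")
cv2.imwrite("pics/b4.png",cv2.resize(b["image"][150:260,280:430,::-1],None,fx=5,fy=5,interpolation=2))
E
```

```text
5.975 44.54611693237842 [0.2 0.5 0.7] [ 0.32  0.28  1.81 -0.36  0.6  -0.91] [-0.     0.001  0.   ]
u,y,o [-9.6, 94.1, 28.7] to grasp [ 47.4  -3.2 -75. ]
```

View pics/b4.png

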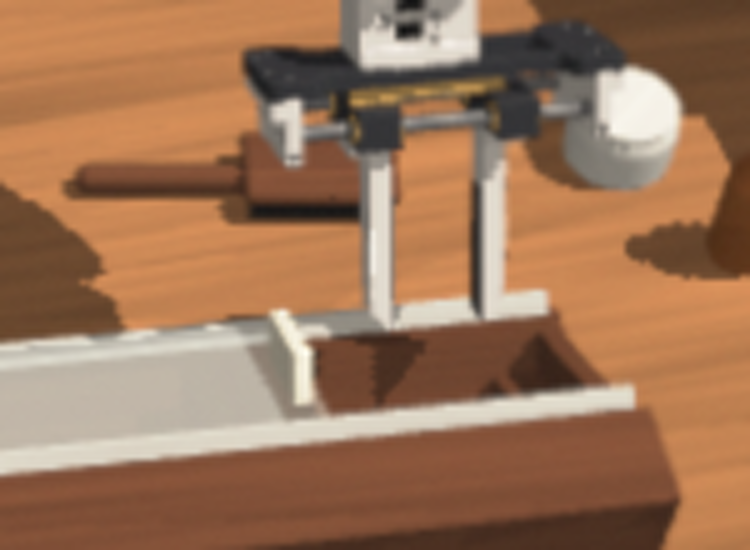

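Emit:
move_arm --dp '[[10, -0.6, -15.2], [10, -0.6, -15.2], [10, -0.7, -15.2], [9, -0.7, -15], [0, 0, 0]]' --rotation '[[0, 0, 0], [0, 0, 0], [0, 0, 0], [0, 0, 0], [0, 0, 0]]' --hand '[0.47, 0.47, 0.47, 0.47, 0.47]'

```text
clock: 6.65
eef_pos: [622.8, 174.6, 82.0]
eef_rot: [3.14, 0.528, 3.054]
wrist_force: [-0.2, 0.4, -0.8]
finger_gap: 44.3
finger_force: 0.0
```

Emit:
move_arm --dp '[[4.5, -0.3, -7.5], [3.5, -0.3, -6.2], [0, 0, 0]]' --rotation '[[0, 0, 0], [0, 0, 0], [0, 0, 0]]' --hand '[0.47, 0.47, 0.47]'

```text
clock: 7.02
eef_pos: [631.0, 174.1, 68.4]
eef_rot: [3.139, 0.528, 3.054]
wrist_force: [-0.7, 0.6, 0.1]
finger_gap: 44.3
finger_force: 0.0
```

```bash
python3 st.py
```

```text
7.025 44.34836365052047 [-0.7  0.6  0.1] [ 0.29  0.47  1.74 -0.41  0.47 -0.87] [-0.001  0.005 -0.   ]
u,y,o [-4.3, 95.6, -57.1] to grasp [-0.1 -0.6 -3.4]
```

Emit:
move_arm --dp '[[0.5, -0.3, -4], [0, 0, 0]]' --rotation '[[0, 0, 0], [0, 0, 0]]' --hand '[0.47, 0.47]'

```text
clock: 7.28
eef_pos: [631.4, 173.9, 64.5]
eef_rot: [3.139, 0.529, 3.054]
wrist_force: [-0.3, -0.1, 0.5]
finger_gap: 44.6
finger_force: 0.0
```

Emit:
move_arm --dp '[[0, 0, 0], [0, 0, 0], [0, 0, 0], [0, 0, 0], [0, 0, 0], [0, 0, 0]]' --rotation '[[0, 0, 0], [0, 0, 0], [0, 0, 0], [0, 0, 0], [0, 0, 0], [0, 0, 0]]' --hand '[0.35, 0.2, 0.2, 0.2, 0.2, 0.2]' --newtons 15

```text
clock: 8.02
eef_pos: [631.6, 173.9, 64.8]
eef_rot: [3.139, 0.529, 3.054]
wrist_force: [-1.1, -0.0, 1.7]
finger_gap: 26.2
finger_force: 15.0
```

```bash
python3 st.py
```

```text
8.025 26.15726553934786 [-1.1 -0.   1.7] [ 0.29  0.47  1.74 -0.42  0.47 -0.86] [-0.002  0.006 -0.   ]
u,y,o [-5.6, 95.5, -60.5] to grasp [-0.7 -0.4  0.2]
```

Emit:
move_arm --dp '[[-2.5, 0.2, 4.3], [-5, 0.4, 8.7], [-8, 0.7, 13.9], [-10, 0.9, 17.3], [-12.5, 1.1, 21.6], [-12.5, 1.1, 21.6], [-12.5, 1.1, 21.6], [-12.5, 1.1, 21.6], [-5, 0.4, 8.7], [0, 0, 0]]' --rotation '[[0, 0, 0], [0, 0, 0], [0, 0, 0], [0, 0, 0], [0, 0, 0], [0, 0, 0], [0, 0, 0], [0, 0, 0], [0, 0, 0], [0, 0, 0]]' --hand '[0.2, 0.2, 0.2, 0.2, 0.2, 0.2, 0.2, 0.2, 0.2, 0.2]'

```text
clock: 9.28
eef_pos: [550.9, 181.0, 204.7]
eef_rot: [3.139, 0.53, 3.054]
wrist_force: [0.2, -0.0, -0.2]
finger_gap: 26.1
finger_force: 15.0
```

```bash
python3 st.py
python3 - <<'E'
from g import *
from cell import manip,camera
p,R=cur(manip.read_state());print(p,rv(R,Rd).round(3))
import cv2
b=camera("scene")
cv2.imwrite("pics/b5.png",cv2.resize(b["image"][130:260,250:430,::-1],None,fx=4,fy=4,interpolation=2))
E
```

```text
9.275 26.064928223312258 [ 0.2 -0.  -0.2] [ 0.35  0.13  1.82 -0.33  0.73 -0.94] [-0.002  0.006 -0.001]
u,y,o [-5.8, 95.6, 101.1] to grasp [  80.1   -7.6 -139.6]
[550.91213125 181.04668016 204.66298687] [0.043 0.528 0.   ]
```

View pics/b5.png

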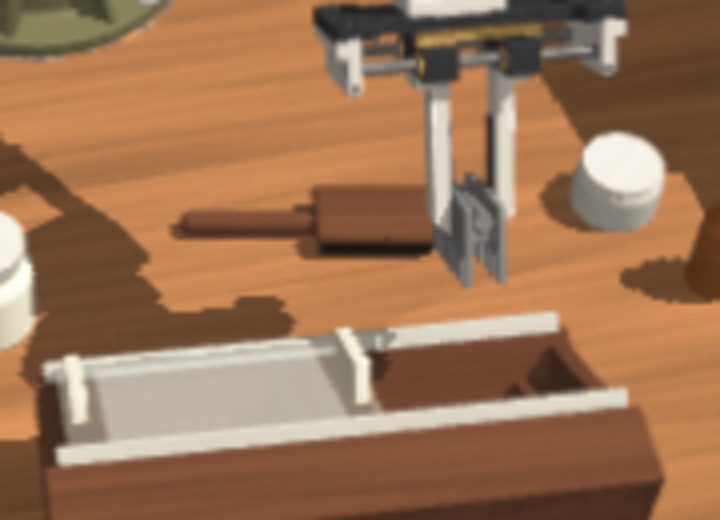

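The clip hangs upright between the pads at (475,230), the door is open with its tab at (352,370), and nothing else has moved. Now I'll carry it to the tray while levelling it.

Emit:
move_arm --dp '[[-3, -15, 3], [-5, -30, 5], [-6, -45, 5], [-7, -50, 2], [-8, -55, 0], [-8, -55, 0], [-8, -55, 0], [-8, -55, 0], [-8, -55, 0], [-7, -45, 0]]' --rotation '[[0.004, 0.053, 0], [0.004, 0.053, 0], [0.004, 0.053, 0], [0.004, 0.053, 0], [0.004, 0.053, 0], [0.004, 0.053, 0], [0.004, 0.053, 0], [0.005, 0.053, 0], [0.005, 0.052, 0], [0.005, 0.052, 0]]' --hand '[0.2, 0.2, 0.2, 0.2, 0.2, 0.2, 0.2, 0.2, 0.2, 0.2]'

```text
clock: 10.58
eef_pos: [482.3, -281.3, 217.8]
eef_rot: [3.141, -0.004, 3.054]
wrist_force: [0.4, 1.5, -0.9]
finger_gap: 25.7
finger_force: 15.0
```

Emit:
move_arm --dp '[[-1, -28, 0], [0, -14, 0], [0, 0, 0], [0, 0, 0]]' --rotation '[[0, 0, 0], [0, 0, 0], [0, 0, 0], [0, 0, 0]]' --hand '[0.2, 0.2, 0.2, 0.2]'

```text
clock: 11.08
eef_pos: [482.3, -320.1, 218.9]
eef_rot: [-3.141, -0.001, 3.056]
wrist_force: [-0.2, 1.1, 0.3]
finger_gap: 26.1
finger_force: 15.0
```

Run:
```python
from g import *
from cell import manip,camera
s=manip.read_state();p,R=cur(s);print(s["clock"],p,rv(R,Rd).round(3),s["joints"].round(2),s["finger_gap"],"to",(np.array([482,-321,35])-p).round(1))
```

```text
11.075 [ 482.26322965 -320.14569614  218.94509637] [ 0.    -0.001 -0.001] [-0.65  0.36  1.42 -0.    1.37 -2.13] 26.11972897273598 to [  -0.3   -0.9 -183.9]
```

Emit:
move_arm --dp '[[0, 0, -20], [0, 0, -30], [0, 0, -35], [0, 0, -35], [0, 0, -25], [0, 0, -15], [0, 0, -9], [0, 0, 0]]' --rotation '[[0, 0, 0], [0, 0, 0], [0, 0, 0], [0, 0, 0], [0, 0, 0], [0, 0, 0], [0, 0, 0], [0, 0, 0]]' --hand '[0.2, 0.2, 0.2, 0.2, 0.2, 0.2, 0.2, 0.2]'

```text
clock: 12.08
eef_pos: [482.2, -320.9, 50.2]
eef_rot: [-3.141, -0.001, 3.055]
wrist_force: [0.4, 0.7, -0.5]
finger_gap: 26.3
finger_force: 15.0
```

Run:
```python
from cell import manip,camera
import cv2
s=manip.read_state();print(s["clock"],s["eef_pos"])
b=camera("scene")
cv2.imwrite("pics/b6.png",cv2.resize(b["image"][170:320,110:310,::-1],None,fx=4,fy=4,interpolation=2))
```

```text
12.075 [ 482.2240601  -320.92325512   50.16581849]
```

View pics/b6.png

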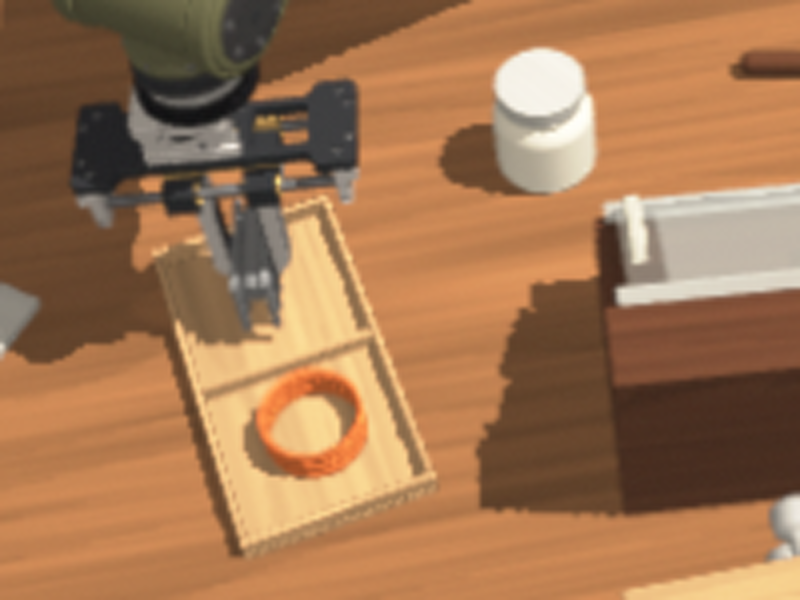

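The clip is over the middle of the empty half, with its teeth at about (260,325) and clear of the divider and walls. Now I'll lower it gently.

Emit:
move_arm --dp '[[0, 0, -6], [0, 0, -5], [0, 0, -3], [0, 0, 0]]' --rotation '[[0, 0, 0], [0, 0, 0], [0, 0, 0], [0, 0, 0]]' --hand '[0.2, 0.2, 0.2, 0.2]'

```text
clock: 12.62
eef_pos: [482.0, -321.1, 35.8]
eef_rot: [-3.141, -0.001, 3.055]
wrist_force: [-0.4, -0.6, -0.3]
finger_gap: 25.7
finger_force: 15.0
```

Emit:
move_arm --dp '[[0, 0, -1], [0, 0, -1], [0, 0, 0]]' --rotation '[[0, 0, 0], [0, 0, 0], [0, 0, 0]]' --hand '[0.2, 0.2, 0.2]'

```text
clock: 13.0
eef_pos: [482.1, -321.1, 34.0]
eef_rot: [-3.141, -0.001, 3.055]
wrist_force: [0.5, 0.8, -0.5]
finger_gap: 25.7
finger_force: 15.0
```

Emit:
move_arm --dp '[[0, 0, -0.7], [0, 0, -0.7], [0, 0, 0]]' --rotation '[[0, 0, 0], [0, 0, 0], [0, 0, 0]]' --hand '[0.2, 0.2, 0.2]'

```text
clock: 13.38
eef_pos: [482.0, -321.1, 32.6]
eef_rot: [-3.141, -0.001, 3.055]
wrist_force: [0.3, 0.4, -1.2]
finger_gap: 25.8
finger_force: 15.0
```

Emit:
move_arm --dp '[[0, 0, -0.5], [0, 0, 0]]' --rotation '[[0, 0, 0], [0, 0, 0]]' --hand '[0.2, 0.2]'

```text
clock: 13.62
eef_pos: [482.1, -321.1, 32.1]
eef_rot: [-3.141, -0.001, 3.055]
wrist_force: [0.3, -0.8, -0.3]
finger_gap: 25.8
finger_force: 15.0
```

Emit:
move_arm --dp '[[0, 0, -0.6], [0, 0, 0]]' --rotation '[[0, 0, 0], [0, 0, 0]]' --hand '[0.2, 0.2]'

```text
clock: 13.88
eef_pos: [482.1, -321.1, 31.7]
eef_rot: [-3.141, -0.001, 3.055]
wrist_force: [0.3, -0.2, 1.4]
finger_gap: 25.6
finger_force: 15.0
```

Emit:
move_arm --dp '[[0, 0, -0.6], [0, 0, 0]]' --rotation '[[0, 0, 0], [0, 0, 0]]' --hand '[0.2, 0.2]'

```text
clock: 14.12
eef_pos: [482.1, -321.2, 31.5]
eef_rot: [-3.141, -0.001, 3.055]
wrist_force: [-3.6, 1.6, 8.1]
finger_gap: 25.8
finger_force: 15.0
```

Emit:
move_arm --dp '[[0, 0, -0.6], [0, 0, 0]]' --rotation '[[0, 0, 0], [0, 0, 0]]' --hand '[0.2, 0.2]'

```text
clock: 14.38
eef_pos: [482.2, -321.2, 31.5]
eef_rot: [-3.14, -0.0, 3.055]
wrist_force: [-5.1, 2.0, 14.3]
finger_gap: 25.9
finger_force: 15.0
```

Contact is at z≈31.6. I'll ease off, release slowly and withdraw straight up.

Emit:
move_arm --dp '[[0, 0, 1], [0, 0, 0], [0, 0, 0], [0, 0, 0], [0, 0, 0], [0, 0, 0]]' --rotation '[[0, 0, 0], [0, 0, 0], [0, 0, 0], [0, 0, 0], [0, 0, 0], [0, 0, 0]]' --hand '[0.2, 0.29, 0.33, 0.38, 0.45, 0.5]'

```text
clock: 15.12
eef_pos: [482.1, -321.1, 31.3]
eef_rot: [-3.141, -0.001, 3.055]
wrist_force: [-0.2, 0.0, -0.2]
finger_gap: 46.3
finger_force: 0.0
```

Emit:
move_arm --dp '[[0, 0, 5], [0, 0, 15], [0, 0, 25], [0, 0, 40], [0, 0, 45], [-30, 30, 40], [-45, 45, 10], [-45, 45, 0], [-45, 45, 0], [0, 0, 0]]' --rotation '[[0, 0, 0], [0, 0, 0], [0, 0, 0], [0, 0, 0], [0, 0, 0], [0, 0, 0], [0, 0, 0], [0, 0, 0], [0, 0, 0], [0, 0, 0]]' --hand '[0.5, 0.5, 0.5, 0.5, 0.5, 0.5, 0.5, 0.5, 0.5, 0.5]'

```text
clock: 16.38
eef_pos: [318.3, -157.3, 212.5]
eef_rot: [-3.139, 0.002, 3.056]
wrist_force: [0.7, -0.6, -0.3]
finger_gap: 47.2
finger_force: 0.0
```

Run:
```python
from h import *
from cell import manip,camera
import pickle
d=pickle.load(open("d0.pkl","rb"))
for n in("scene","top"):
    a=camera(n);im=a["image"].astype(int);df=(abs(im-d[n]["image"].astype(int)).max(2)>40).astype(np.uint8)
    df=cv2.morphologyEx(df,cv2.MORPH_OPEN,np.ones((3,3)))
    k,_,st,ce=cv2.connectedComponentsWithStats(df)
    print(n,[(list(map(int,st[i])),onz(a,ce[i],5).round().tolist()) for i in range(1,k) if st[i][4]>15])
    # grey clip mask inside empty half
    h=cv2.cvtColor(a["image"],cv2.COLOR_RGB2HSV);m=(h[...,1]<70).astype(np.uint8)
    roi=np.zeros_like(m);q=[onz(a,(0,0),0)]
    c=np.array([542,-310]);e=np.array([np.cos(.19),np.sin(.19)]);f=np.array([-e[1],e[0]])
    poly=proj(a,[[*(c+x*e+y*f),20] for x,y in((-120,-60),(-5,-60),(-5,60),(-120,60))]).astype(np.int32)
    cv2.fillPoly(roi,[poly],1);m*=roi
    ys,xs=np.nonzero(m)
    if len(xs):
        r=cv2.minAreaRect(np.column_stack([xs,ys]).astype(np.float32));b=cv2.boxPoints(r)
        print(n,len(xs),[onz(a,v,45).round().tolist()[:2] for v in b])
print(manip.read_state()["clock"],manip.read_state()["eef_pos"])
```

```text
scene [([205, 0, 39, 15, 214], [-894.0, -27.0, 5.0]), ([252, 0, 38, 42, 1138], [-697.0, 186.0, 5.0]), ([293, 0, 34, 53, 1139], [-576.0, 342.0, 5.0]), ([377, 0, 86, 92, 2174], [-485.0, 858.0, 5.0]), ([454, 0, 12, 12, 107], [-678.0, 1135.0, 5.0]), ([202, 17, 30, 23, 528], [-686.0, -84.0, 5.0]), ([246, 18, 5, 12, 49], [-684.0, 67.0, 5.0]), ([235, 36, 12, 16, 123], [-518.0, 8.0, 5.0]), ([226, 48, 7, 14, 71], [-433.0, -50.0, 5.0]), ([321, 51, 4, 8, 28], [-354.0, 327.0, 5.0]), ([179, 53, 40, 15, 359], [-433.0, -195.0, 5.0]), ([411, 61, 4, 7, 27], [-215.0, 670.0, 5.0]), ([280, 62, 52, 42, 1662], [-177.0, 205.0, 5.0]), ([455, 62, 11, 14, 100], [-155.0, 858.0, 5.0]), ([115, 72, 121, 133, 5965], [48.0, -324.0, 5.0]), ([448, 88, 6, 10, 34], [-5.0, 740.0, 5.0]), ([224, 95, 9, 6, 27], [-147.0, -93.0, 5.0]), ([244, 109, 6, 10, 45], [-42.0, -41.0, 5.0]), ([197, 113, 8, 9, 63], [-59.0, -204.0, 5.0]), ([189, 120, 46, 24, 500], [45.0, -172.0, 5.0]), ([289, 123, 97, 31, 1566], [160.0, 219.0, 5.0]), ([266, 143, 14, 4, 51], [141.0, 20.0, 5.0]), ([338, 208, 62, 24, 882], [519.0, 229.0, 5.0]), ([275, 219, 
[... 261 characters left out ...]
]), ([366, 219, 18, 28, 434], [477.0, -334.0, 5.0]), ([153, 265, 277, 155, 18232], [112.0, -146.0, 5.0]), ([10, 295, 46, 27, 641], [233.0, 720.0, 5.0]), ([137, 307, 103, 53, 2554], [162.0, 228.0, 5.0]), ([15, 320, 137, 85, 2278], [98.0, 564.0, 5.0]), ([0, 327, 17, 25, 283], [135.0, 814.0, 5.0]), ([245, 343, 20, 8, 108], [136.0, 24.0, 5.0]), ([29, 349, 106, 71, 4114], [-19.0, 579.0, 5.0]), ([0, 354, 26, 27, 197], [39.0, 791.0, 5.0]), ([233, 367, 5, 4, 17], [69.0, 83.0, 5.0]), ([325, 372, 23, 25, 316], [27.0, -220.0, 5.0]), ([136, 417, 8, 3, 22], [-90.0, 370.0, 5.0])]
top 269 [[441.0, -298.0], [518.0, -304.0], [516.0, -338.0], [439.0, -332.0]]
16.475 [ 320.46910051 -159.28880405  212.35651377]
```

```bash
python3 -c "
from cell import manip
print(manip.sign_off())"
```

```text
the job is handed in; nothing more can be done
None
```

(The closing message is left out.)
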